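Wipe the scent tiles off the evaluation board

TASK

Swing the bail of the catch tray out, away from the board, as far as it goes. Then take the wooden scraper block from its sloped rest and wipe all three ceramic tiles off the open end of the board into the tray with it, never touching the tiles with the gripper. Put the scraper back in its rest as it lay, leave the bail out, and leave the bottle, jar and carton alone.

Things in the scene. Friction and masses are not known exactly. Their poses are not given: they have to be found in the camera images.
- station: Fixed evaluation stand: a dark wood board 210 mm (x) by 320 mm (y), flat, without rims, its top 75 mm above the table. Origin under the board's centre, at table height. Its -y end, 160 mm from the origin, is the open end, where the catch tray stands. Its yaw varies.
- tray_in (a point): Centre of the inner floor of the catch tray, 241 mm towards station -y from the station's origin, 5 mm above the table; axes as the station's. The tray is a fixed open aluminium box, outside 220 mm (x) by 160 mm (y) by 60 mm high, walls 5 mm; its +y wall stands 1 mm from the board's end and its rim is 15 mm below the board's top.
- bail (a joint): Angle of the tray's bail: a U-shaped steel bar on a hinge along the station's x. 0 leans 0.6 rad from upright towards the board, 0.6 is upright, 1.9 is the stop, swung out beyond the tray's far wall, 1.3 rad from upright. Stiff: stays where it is left; about 3 N at the crossbar move it. Unless swung out it blocks the scraper at the board's end.
- bail_grip (a point): Middle of the bail's crossbar, a black round sleeve 16 mm thick and 100 mm long along the station's x (the bar beyond it is 8 mm thick and reaches 119 mm either side); 105 mm from the hinge axis.
- bail_hinge (a point): Middle of the bail's hinge axis, which runs along the station's x: over the tray, 20 mm to its -y from the tray's centre, 50 mm above the table. At joint value v the crossbar lies 105*sin(0.6-v) mm towards station +y and 105*cos(0.6-v) mm above this point.
- scraper_grip (a point): Point in the middle of the loose scraper's handle, 45 mm above its underside. Wooden block 160 (x) x 60 (y) x 16 mm with a ridge handle on top, 100 (x) x 24 (y) mm, whose top is 70 mm above the underside; about 0.25 kg. z points from underside to handle. It starts on its rest, underside on the slope, tilted 30 degrees about its long x axis.
- rest_seat (a point): Where point scraper_grip is when the scraper lies properly in its rest (underside flat on the slope, lower long edge at the lip); axes level, x along the scraper. Fixed dark steel rest, 180 mm (x) wide: a slope 85 mm long rises 30 degrees from level to its +y, so the seated scraper's z leans 30 degrees to the rest's -y. A lip 12 mm high, flared outward, along the slope's lower edge stops sliding.
- flask: Bystander: glass bottle, 56 mm thick, 130 mm high, upright; origin at its foot.
- jar: Bystander: amber glass jar, 64 mm thick, 85 mm high, upright; origin at its foot.
- carton: Bystander: pale carton, 90 x 150 x 50 mm; origin at the centre of its underside.
- tile1: Loose white ceramic scent tile 1 of three alike, 60 x 32 x 12 mm, 50 g, lying flat on the board within 85 mm of its long centre line, nowhere nearer its +y end than 105 mm; origin at the centre of its underside.
- tile2: Loose white ceramic scent tile 2 of three alike, 60 x 32 x 12 mm, 50 g, lying flat on the board within 85 mm of its long centre line, nowhere nearer its +y end than 105 mm; origin at the centre of its underside.
- tile3: Loose white ceramic scent tile 3 of three alike, 60 x 32 x 12 mm, 50 g, lying flat on the board within 85 mm of its long centre line, nowhere nearer its +y end than 105 mm; origin at the centre of its underside.
There are look-alikes about, which are no part of the job. What is shaped like the tile3 but green is not meant.

How it is judged:
By the outcome, as a careful person would: the job done as asked, in the order asked, and still so for the second after the job is handed in, with the robot touching nothing.
It also fails if it takes over 61 s, if anything falls off the work surface, if the arm or the gripper's body presses on something with over 40 N, if the wrist force passes 120 N, or if a joint passes its speed limit or range.

ROBOT

A 6-joint arm with a two-finger parallel gripper is mounted at the origin on the work surface. World frame = base frame: x ahead of the robot, y to its left, z up, the work surface at z = 0. Lengths are in m, angles in rad, forces in N, time in s.
With the tool pointing down it reaches from about 0.35 to 0.975 m from the base axis. Payload 4.9 kg.
Tool frame: the origin (TCP) lies between the finger pads; the fingertips stand 22 mm ahead of it and the grasp point (between the pads) lies 3 mm ahead of it; z points along the fingers, y is the line along which they close (so a half turn about z gives the same grasp; the last joint's range is limited). The gripper opens to 85 mm and grips with 20 to 120 N. Pads are 22 mm wide; open, the fingers measure 114 mm over their backs; the gripper's body (76 mm by 85 mm) begins 54 mm behind the grasp point. The pads swing forward as they close: fully open they stand 13 mm farther back than shut.
Start: joints at [1.226, 0.053, 1.613, -0, 1.476, -0.119], TCP at [0.14, 0.609, 0.253] pointing down, gripper open.
Joint ranges: [-3.01, 3.01], [-1.01, 2.22], [0.06, 2.58], [-1.02, 4.17], [0.09, 2.62], [-3.14, 3.14]. Speed limits (rad/s): [2.57, 2.57, 3.14, 3.14, 3.14, 3.14].

INTERFACE

Orientations are given as a unit quaternion [w, x, y, z].
In Python, from plant import state, grab_frame, get_calibration, job_done, recognise, regions_of gives the robot as it stands.
- The arm moves only by the tool apply_moves, never from a script. Its argument "targets" is a list of rows, each an object with "translation": the shift along the tool's x, y, z normalised to -1 to 1, where 1 is 100 mm, a list of three; "twist": the turn about the tool's z normalised to -1 to 1, where 1 is 0.1 rad; "hand": the opening, from 0 (shut) to 1 (fully open). A call has 1 to 8 rows; each row shifts and turns the commanded pose from where the row before left it, along the tool's axes as they then stand; what a row does not reach is not made up. A row lasts 1/10 s, in which the tool goes at most 50 mm and 8.59 degrees, less where a joint would pass 70% of its speed; a pose out of reach is approached as far as the arm can. A call with a number of a shift or a turn outside -1 to 1 is refused whole. A call with a gripper value outside its range is refused whole. The fingers move at their own pace and stop on an object; the grip force is fixed at half the most. Time passes only in rows, so rows that do not move let the fingers close. It gives the time, the measured TCP pose, the force, the opening and the grip force at its end, in the units of the state.
- state(): the state, without advancing time (a new reading comes with each control period).
- grab_frame(name): name is "scene" or "top" or "wrist"; returns the picture (400x640x3 uint8, red, green, blue); there is no depth.
- get_calibration(name): a dict with "camera_matrix" (3x3 intrinsics, pixels), "pose" (4x4, takes a point from camera to world coordinates). Camera axes: x right, y up, looking along -z (the intrinsics and any distortion apply to the point x, -y, -z); pixel columns grow to the right and rows downward; lengths in m; the calibration is good to about 2 mm. A picture is of the moment at which its call begins: read the wrist's pose just before it. get_calibration takes no time and is no camera call; for the wrist camera it gives the pose at the moment of the call.
- job_done(): hands the job in; it is judged then, once.
Trained networks look in the newest picture that a camera, given by its name, has taken for a name from the list of things; names that differ only in an ending like _2 or _b are one class to them, and where a whole thing is asked for, a point or a joint stands for the part that bears it (a point fixed in the world has none). Each returns a list of dicts, best first, with "score" (0 to 1); they miss things now and then, are a little off and sometimes report something else, mostly with a low value. They report only what shows in the picture. A call takes as long as a camera call. They do not tell look-alikes from the thing itself.
- recognise(camera, query): "point" ([x, y, z] in m, in world coordinates, good to about 4 mm: the middle of the surface that is visible of it).
- regions_of(camera, query): "pixels" (400x640 bool, what is visible of it).
The state is a dict: "time": time; "joint_pos": joint angles; "joint_vel": joint speeds; "joint_efforts": joint torques, N m; "tool_pos": TCP position; "tool_rot": TCP orientation; "contact_force": force on the tool from outside, world axes, zero at the start; "ft_torque": the same for the moment, N m; "gripper_width": opening from 0.0 (shut) to 1.0 (fully open); "grasp_force": force on a finger pad.
Only numpy, scipy, OpenCV 4.12 (cv2) and the standard library are available. Lean on these libraries where they do the work, as an engineer would, in place of code of your own. Each camera call takes 0.05 s, during which the arm holds its last target. There are 200 camera calls.

## Working session

There is one attempt and no reset: what is moved stays moved. The work goes in short steps, Python scripts to look and compute and a tool call to move; the robot and the scene stay as the last step left them, time stands still between calls to the robot, and variables do not carry over. Pictures are saved under pics/ and viewed, at most 10 in all, crops included, and the job is handed in when it is done.

Besides the shell and the picture viewer there is one more tool, called after "Request:" by a JSON object that holds its "method" and its "body". apply_moves: Moves the arm, as the interface text tells. Its arguments: {"type":"object","properties":{"targets":{"type":"array"}},"required":["targets"]}

```bash
ls; mkdir -p pics; python3 - <<'E'
from plant import *
import cv2,numpy as np
print(state())
for c in ("scene","top"):
    im=grab_frame(c); cv2.imwrite(f"pics/{c}0.png",im[:,:,::-1])
    cal=get_calibration(c); print(c,np.round(cal["camera_matrix"],1).tolist(),np.round(cal["pose"],3).tolist())
    for q in ["station","tray_in","bail_grip","scraper_grip","rest_seat","flask","jar","carton","tile1"]:
        print(q,[(np.round(r["point"],3).tolist(),round(r["score"],2)) for r in recognise(c,q)])
print(state()["time"])
E
```

```text
pics
{'time': 0.0, 'joint_pos': array([ 1.22600851e+00,  5.33687058e-02,  1.61431656e+00, -9.20865635e-06,
        1.47597882e+00, -1.19006329e-01]), 'joint_vel': array([-0.00104051, -0.00260887,  0.00020176, -0.00102134,  0.0021265 ,
       -0.00161649]), 'joint_efforts': array([-8.29201838e-06, -3.93682659e+01, -3.70175886e+01, -2.11135298e-04,
        7.07313055e-03,  2.38023617e-06]), 'tool_pos': array([0.1397252 , 0.60858417, 0.25204215]), 'tool_rot': array([-2.33572195e-04,  1.12650615e-01,  9.93634121e-01, -1.00904575e-03]), 'contact_force': array([-0.00313067, -0.2120304 , -0.01695345]), 'ft_torque': array([ 0.00883089,  0.03646292, -0.01832148]), 'grasp_force': 0.0, 'gripper_width': 0.9993054963429342}
scene [[517.7, 0.0, 307.7], [0.0, 517.7, 204.0], [0.0, 0.0, 1.0]] [[-0.302, -0.785, 0.541, 1.202], [0.953, -0.255, 0.162, 0.272], [0.01, 0.564, 0.825, 1.118], [0.0, 0.0, 0.0, 1.0]]
station [([0.551, -0.116, 0.076], 0.9), ([0.554, 0.375, 0.045], 0.49)]
tray_in [([0.547, -0.29, 0.01], 0.81)]
bail_grip [([0.559, -0.26, 0.152], 0.88), ([0.506, -0.04, 0.088], 0.43)]
scraper_grip [(
[... 639 characters left out ...]
[-0.034, 0.176, 0.984, 1.007], [0.0, 0.0, 0.0, 1.0]]
station [([0.534, -0.133, 0.074], 0.71)]
tray_in [([0.544, -0.287, 0.009], 0.88)]
bail_grip [([0.537, -0.265, 0.15], 0.69)]
scraper_grip [([0.518, 0.363, 0.082], 0.8)]
rest_seat [([0.504, 0.356, 0.046], 0.63), ([0.498, -0.036, 0.087], 0.36), ([0.544, -0.286, 0.004], 0.26)]
flask [([0.755, 0.115, 0.088], 0.95), ([0.731, -0.086, 0.084], 0.71), ([0.534, -0.263, 0.15], 0.44)]
jar [([0.729, -0.085, 0.086], 0.65)]
carton [([0.713, 0.28, 0.048], 0.74)]
tile1 [([0.57, -0.104, 0.086], 0.92), ([0.489, -0.147, 0.09], 0.87), ([0.331, -0.145, 0.014], 0.75), ([0.35, -0.017, 0.008], 0.61), ([0.509, 0.186, 0.012], 0.54), ([0.518, 0.359, 0.082], 0.25)]
1.0
```

View pics/scene0.png

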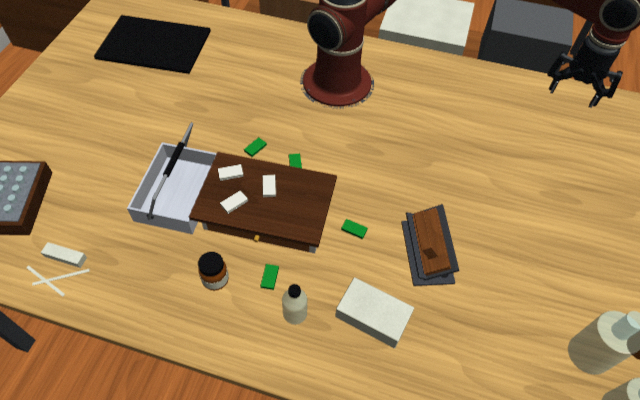

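View pics/top0.png

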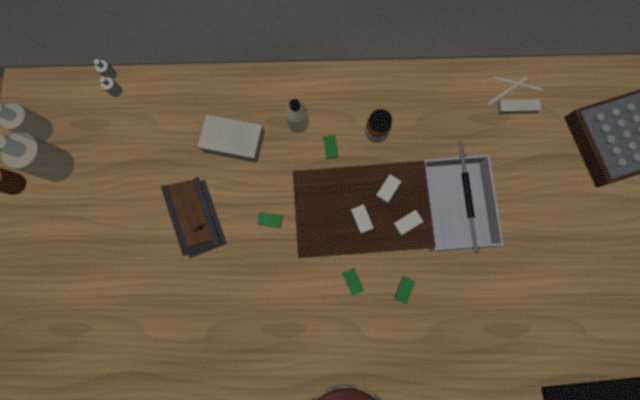

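Scene picture: three white tiles on the board at (230,172), (269,185), (234,202). The green ones at (256,146), (295,160), (354,228) and (270,276) are the look-alikes on the table. The bail's black sleeve is at (177,160) and leans towards the board. The scraper is at (430,243). Next I measure the poses.

```bash
cat > h.py <<'E'
from plant import *
import cv2,numpy as np
def unproj(c,px,z,cal=None):
    cal=cal or get_calibration(c); K=np.array(cal["camera_matrix"]); T=np.array(cal["pose"])
    px=np.atleast_2d(np.asarray(px,float)); d=np.c_[px,np.ones(len(px))]@np.linalg.inv(K).T
    d=(d*[1,-1,-1])@T[:3,:3].T; o=T[:3,3]
    return o+d*((z-o[2])/d[:,2])[:,None]
def proj(c,P,cal=None):
    cal=cal or get_calibration(c); K=np.array(cal["camera_matrix"]); T=np.array(cal["pose"])
    p=((np.atleast_2d(P)-T[:3,3])@T[:3,:3])*[1,-1,-1]; p=p@K.T
    return p[:,:2]/p[:,2:]
def quad(mask,eps=.03):
    cs,_=cv2.findContours(mask.astype(np.uint8),cv2.RETR_EXTERNAL,cv2.CHAIN_APPROX_NONE)
    c=max(cs,key=cv2.contourArea); return c[:,0,:]
def rect(pts):
    r=cv2.minAreaRect((pts[:,:2]*1000).astype(np.float32)); b=cv2.boxPoints(r)
    e=[b[1]-b[0],b[2]-b[1]]; L=max(e,key=np.linalg.norm); 
    return np.round(r[0],1),np.round(sorted(r[1]),1),round(np.degrees(np.arctan2(L[1],L[0]))%180,1)
E
python3 - <<'E'
from h import *
for c in ("scene","top"):
    im=grab_frame(c)
    for q,z in [("station",.075),("tray_in",.06),("tile1",.087),("carton",.05),("bail_grip",.15),("scraper_grip",.06),("rest_seat",.04)]:
        for r in regions_of(c,q)[:4]:
            k=quad(r["pixels"]); print(c,q,round(r["score"],2),r["pixels"].sum(),*rect(unproj(c,k,z)),"px",k.mean(0).round())
    # dark board segmentation
    g=im.astype(int).sum(2); 
    s=[r for r in regions_of(c,"scraper_grip")][0]["pixels"]
    np.save(f"{c}_scr.npy",s)
E
```

```text
scene station 0.8 14509 [ 520.3 -118.3] [325.5 478.3] 93.2 px [232. 194.]
scene station 0.33 1586 [527.8 370.5] [ 62.7 172.8] 21.6 px [430. 242.]
scene tray_in 0.87 5241 [ 514.8 -274. ] [186.  338.5] 4.0 px [175. 182.]
scene tray_in 0.29 1711 [527.9 369.3] [112.9 215.3] 20.6 px [431. 250.]
scene tile1 0.79 232 [ 396.7 -115.5] [34.2 63.8] 162.2 px [255. 147.]
scene tile1 0.78 370 [736.3  46.8] [33.1 61.8] 7.6 px [269. 277.]
scene tile1 0.76 261 [503.  -39.6] [31.4 64.3] 24.2 px [269. 186.]
scene tile1 0.68 300 [ 494.8 -145.2] [41.  59.3] 120.2 px [230. 172.]
scene bail_grip 0.97 583 [ 569.8 -259.8] [ 22.8 291.9] 3.7 px [168. 171.]
scene scraper_grip 0.67 1722 [517.6 372. ] [ 65.9 182.1] 20.7 px [431. 242.]
scene rest_seat 0.89 1942 [515. 371.] [118. 224.] 20.9 px [431. 250.]
top station 0.88 16978 [ 541.6 -116.6] [264.9 475.8] 93.7 px [399. 205.]
top tray_in 0.81 6213 [ 554.1 -282.8] [166.6 261.1] 0.8 px [462. 201.]
top tile1 0.92 369 [498.3 -37.5] [34.5 60.4] 24.9 px [361. 219.]
top tile1 0.89 351 [ 489.2 -145.3] [31.1 61.7] 121.2 px [408. 222.]
top tile1 0.78 366 [ 337.5 -129.1] [32.4 57. ] 154.5 px [404. 290.]
top tile1 0.75 274 [674.7  32. ] [29.4 56.4] 7.3 px [330. 146.]
top carton 0.96 2292 [712.6 284.2] [ 99.5 161.3] 77.0 px [231. 138.]
top carton 0.42 548 [ 530.5 -299.9] [ 20.5 212.8] 2.9 px [469. 208.]
top bail_grip 0.87 688 [ 539.9 -262.4] [ 19.1 245.6] 3.7 px [468. 196.]
top scraper_grip 0.95 1796 [523.1 376.3] [ 67.  171.4] 20.1 px [190. 213.]
top scraper_grip 0.21 690 [737.4 -87.6] [61.3 87.8] 160.4 px [378. 125.]
top rest_seat 0.61 1492 [518.2 374.2] [112.2 196.6] 20.6 px [193. 220.]
```

```bash
python3 - <<'E'
from h import *
from scipy.optimize import least_squares
for c in ("scene","top"):
    im=cv2.imread(f"pics/{c}0.png").astype(int); b,g,r=im[:,:,0],im[:,:,1],im[:,:,2]
    m=((r+g+b<200)&(r-b>8)).astype(np.uint8)
    h,w=m.shape; x0,x1,y0,y1=(185,345,145,255) if c=="scene" else (285,440,155,262)
    k=np.zeros_like(m); k[y0:y1,x0:x1]=m[y0:y1,x0:x1]
    k=cv2.morphologyEx(k,cv2.MORPH_OPEN,np.ones((3,3))); q=quad(k); W=unproj(c,q,.075)
    print(c,k.sum(),rect(W))
    hull=cv2.convexHull(q)[:,0]; ap=cv2.approxPolyDP(hull,4,True)[:,0]; print(ap.tolist(),np.round(unproj(c,ap,.075)[:,:2]*1000).tolist())
    # all tiles: white blobs on board
    t=((im.min(2)>(140 if c=="scene" else 120))&(k.sum()>0)).astype(np.uint8); hm=cv2.fillConvexPoly(np.zeros_like(m),hull.astype(np.int32),1)
    n,l,s,ce=cv2.connectedComponentsWithStats(t&hm)
    for i in range(1,n):
        if s[i,4]>100: print("tile",ce[i].round(),s[i,4],rect(unproj(c,quad(l==i),.087)))
E
```

```text
scene 8853 (array([537.4, -41.4]), array([232.2, 320.8]), np.float32(93.9))
[[217, 154], [334, 175], [318, 245], [298, 249], [211, 230], [190, 219]] [[441.0, -205.0], [413.0, 104.0], [621.0, 125.0], [645.0, 84.0], [659.0, -127.0], [646.0, -187.0]]
tile [230. 171.] 250 (array([ 490.4, -147.4]), array([33.7, 58.6]), np.float32(121.1))
tile [269. 185.] 246 (array([499.6, -39.4]), array([29.5, 59.6]), np.float32(20.3))
tile [233. 201.] 287 (array([ 572.7, -103.5]), array([36.3, 59.5]), np.float32(147.2))
top 10439 (array([525.2, -40.6]), array([209.2, 317. ]), np.float32(93.9))
[[423, 161], [433, 247], [298, 257], [293, 171]] [[639.0, -190.0], [433.0, -202.0], [412.0, 110.0], [618.0, 123.0]]
tile [388. 188.] 298 (array([ 571.5, -103.1]), array([29.2, 57.9]), np.float32(145.5))
tile [362. 218.] 317 (array([499.5, -38.8]), array([30. , 57.4]), np.float32(21.5))
tile [408. 222.] 322 (array([ 490.2, -145.5]), array([29.7, 57.7]), np.float32(121.0))
```

```bash
python3 - <<'E'
import cv2
a=cv2.imread("pics/top0.png")[160:270,140:250]; b=cv2.imread("pics/scene0.png")[190:300,385:475]
a=cv2.convertScaleAbs(cv2.resize(a,(400,400),interpolation=2),alpha=1.6); b=cv2.resize(b,(380,400),interpolation=2)
cv2.imwrite("pics/rest1.png",cv2.hconcat([a,b]))
E
```

```text
(no output)
```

View pics/rest1.png

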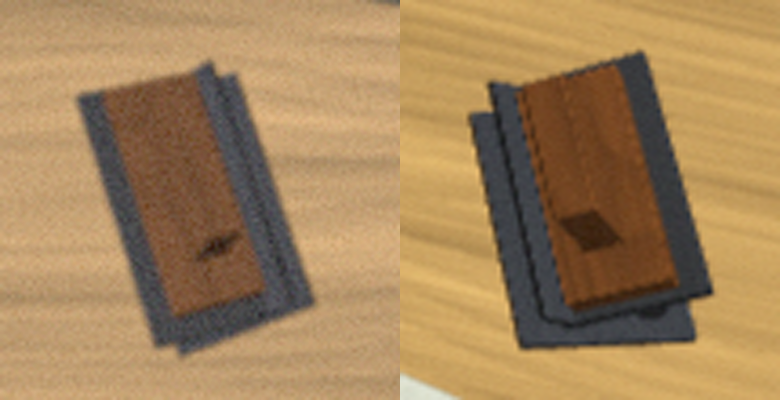

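Crop: the rest has strips on both sides of the scraper, and the handle and lip side are unclear. I'll settle it with a wrist look on the way to the bail.

```bash
cat >> h.py <<'E'
from scipy.spatial.transform import Rotation as Ro
def R(): 
    q=state()["tool_rot"]; return Ro.from_quat(np.r_[q[1:],q[0]]).as_matrix()
def yaw(): # world angle of tool y axis, deg
    r=R(); return np.degrees(np.arctan2(r[1,1],r[0,1]))
def to(p): # total shift in tool axes, units of 100 mm
    s=state(); return np.round(R().T@(np.array(p)-s["tool_pos"])*10,3), round(yaw(),2)
E
python3 - <<'E'
from h import *
T=np.array(get_calibration("wrist")["pose"]); s=state()
print(s["time"],np.round(R(),3).tolist()); print("cam in tool",np.round(R().T@(T[:3,3]-s["tool_pos"]),3),np.round(R().T@T[:3,:3],3).tolist())
print(get_calibration("wrist")["camera_matrix"])
print(to([.52,.373,.28]))
E
```

```text
1.9 [[-0.975, 0.224, 0.0], [0.224, 0.975, -0.0], [-0.0, -0.0, -1.0]]
cam in tool [ 0.071 -0.002 -0.12 ] [[0.001, 0.96, 0.279], [1.0, -0.001, -0.0], [0.0, 0.279, -0.96]]
[[309.97839354   0.         315.98097303]
 [  0.         309.97839354 196.90082559]
 [  0.           0.           1.        ]]
(array([-4.233, -1.45 , -0.267]), np.float64(77.06))
```

Request:
{"method": "apply_moves", "body": {"targets": [{"translation":[-0.45,-0.155,-0.03],"twist":0,"hand":1},{"translation":[-0.45,-0.155,-0.03],"twist":0,"hand":1},{"translation":[-0.45,-0.155,-0.03],"twist":0,"hand":1},{"translation":[-0.45,-0.155,-0.03],"twist":0,"hand":1},{"translation":[-0.45,-0.155,-0.03],"twist":0,"hand":1},{"translation":[-0.45,-0.155,-0.03],"twist":0,"hand":1},{"translation":[-0.45,-0.155,-0.03],"twist":0,"hand":1},{"translation":[-0.45,-0.155,-0.03],"twist":0,"hand":1}]}}

```text
time: 2.7
tool_pos: [0.4645, 0.4064, 0.2777]
tool_rot: [0.0, 0.113, 0.994, 0.0]
contact_force: [-0.0, 0.3, 0.0]
gripper_width: 0.997
grasp_force: 0.0
```

Request:
{"method": "apply_moves", "body": {"targets": [{"translation":[-0.3,-0.1,-0.03],"twist":0,"hand":1},{"translation":[-0.3,-0.1,0],"twist":0,"hand":1},{"translation":[0,0,0],"twist":-1,"hand":1},{"translation":[0,0,0],"twist":-1,"hand":1},{"translation":[0,0,0],"twist":-0.92,"hand":1},{"translation":[0,0,0],"twist":0,"hand":1},{"translation":[0,0,0],"twist":0,"hand":1}]}}

```text
time: 3.4
tool_pos: [0.517, 0.3748, 0.2803]
tool_rot: [0.0, -0.032, 0.999, -0.0]
contact_force: [0.6, 0.5, -0.6]
gripper_width: 1.001
grasp_force: 0.0
```

```bash
python3 - <<'E'
from h import *
print(state()["tool_pos"],yaw(),state()["time"])
cal=get_calibration("wrist"); im=grab_frame("wrist"); cv2.imwrite("pics/w1.png",im[:,:,::-1])
np.savez("w1.npz",K=cal["camera_matrix"],T=cal["pose"])
for q in ["scraper_grip","rest_seat"]:
    print(q,[(np.round(r["point"],3).tolist(),round(r["score"],2)) for r in recognise("wrist",q)])
E
```

```text
[0.51701638 0.37475227 0.28031618] 93.6868808206366 3.4
scraper_grip [([0.516, 0.365, 0.082], 0.72), ([0.518, 0.092, 0.075], 0.47), ([0.468, 0.388, 0.071], 0.35)]
rest_seat [([0.47, 0.39, 0.07], 0.94)]
```

View pics/w1.png

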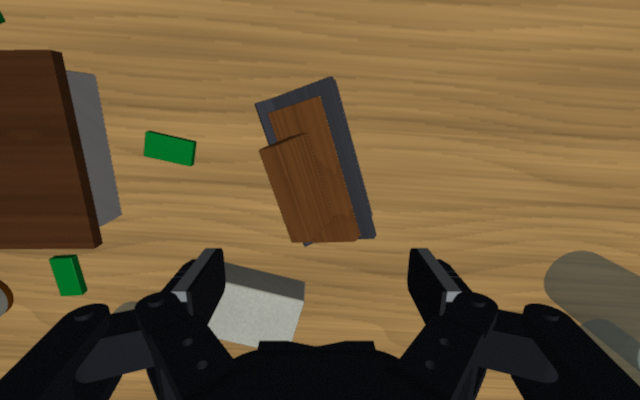

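The wrist picture shows the handle's top leaning left (world -y) at about (260,150) to (335,242). The rest's upper strip is on the right at (350,160), so the slope rises to world +y, and the lip is on the -y side. I'll fit the scraper model to the masks.

```bash
cat > fit.py <<'E'
from h import *
from scipy.optimize import minimize
def box(x,y,z0,z1): return np.array([[a,b,c] for a in(-x,x) for b in(-y,y) for c in(z0,z1)])/1000
B=[box(80,30,-45,-29),box(50,12,-29,25)]
def pose(p,tilt=30): 
    return Ro.from_euler("ZX",[p[3],tilt],degrees=True).as_matrix()
def mask(p,c,cal,S=4,tilt=30):
    m=np.zeros((400*S,640*S),np.uint8)
    for b in B:
        q=proj(c,b@pose(p,tilt).T+p[:3],cal); cv2.fillConvexPoly(m,cv2.convexHull(np.round((q+.5)*S).astype(np.int32)),1)
    return m
def fit(obs,p0,tilt=30,S=4):
    O={c:(cv2.resize(m.astype(np.uint8),None,fx=S,fy=S,interpolation=0),cal) for c,(m,cal) in obs.items()}
    f=lambda v,full=0:(lambda L:L if full else np.mean(L))([1-(M&o).sum()/(M|o).sum() for c,(o,cal) in O.items() for M in [mask([v[0]/1000,v[1]/1000,v[2]/1000,v[3]],c,cal,S,tilt)]])
    r=minimize(f,p0,method="Nelder-Mead",options=dict(initial_simplex=np.array([p0]+[np.array(p0)+d for d in np.diag([12,12,12,5])]),xatol=.2,fatol=1e-4,maxiter=250))
    print(np.round(r.x,1),"loss",np.round(f(r.x,1),3)); return r.x
E
python3 - <<'E'
from fit import *
obs={}
for c in("scene","top","wrist"):
    cal=get_calibration(c); grab_frame(c); r=regions_of(c,"scraper_grip"); r=sorted(r,key=lambda a:-a["score"])
    for a in r: print(c,a["score"],a["pixels"].sum(),np.argwhere(a["pixels"]).mean(0).round())
    obs[c]=(r[0]["pixels"],cal)
for k in (["scene","top","wrist"],["wrist"],["scene","top"]): fit({c:obs[c] for c in k},[515,365,65,20.6])
E
```

```text
scene 0.65 1633 [242. 431.]
top 0.78 1488 [216. 192.]Traceback (most recent call last):
  File "<stdin>", line 6, in <module>
IndexError: list index out of range
```

```bash
python3 - <<'E'
from fit import *
z=np.load("w1.npz"); im=cv2.imread("pics/w1.png").astype(int); b,g,r=im[:,:,0],im[:,:,1],im[:,:,2]
m=(r-b>25)&(r<125); k=np.zeros_like(m); k[90:246,250:385]=m[90:246,250:385]
k=cv2.morphologyEx(cv2.morphologyEx(k.astype(np.uint8),cv2.MORPH_OPEN,np.ones((3,3))),cv2.MORPH_CLOSE,np.ones((5,5)))
n,l,s,_=cv2.connectedComponentsWithStats(k); k=l==1+s[1:,4].argmax(); print(k.sum(),s[1:,4].max())
obs={"wrist":(k,dict(camera_matrix=z["K"],pose=z["T"]))}
for c in("scene","top"): obs[c]=(np.load(f"{c}_scr.npy"),get_calibration(c))
for kk in (["scene","top","wrist"],["wrist"],["scene","top"]): x=fit({c:obs[c] for c in kk},[515,365,65,20.6])
S=1; p=fit(obs,[515,365,65,20.6]); M=mask(np.r_[p[:3]/1000,p[3]],"wrist",obs["wrist"][1],1)
o=im.astype(np.uint8).copy(); cs,_=cv2.findContours(M,0,1); cv2.drawContours(o,cs,-1,(0,255,255),1); cs,_=cv2.findContours(k.astype(np.uint8),0,1); cv2.drawContours(o,cs,-1,(255,0,255),1)
cv2.imwrite("pics/fit1.png",cv2.resize(o[60:260,220:400],None,fx=3,fy=3))
E
```

```text
9567 9567
[526.4 355.3  93.3  20.6] loss [0.043 0.065 0.026]
[526.5 354.7  90.4  20.8] loss [0.014]
[527.2 355.9  93.6  20.6] loss [0.053 0.051]
[526.4 355.3  93.3  20.6] loss [0.026 0.043 0.065]
```

View pics/fit1.png

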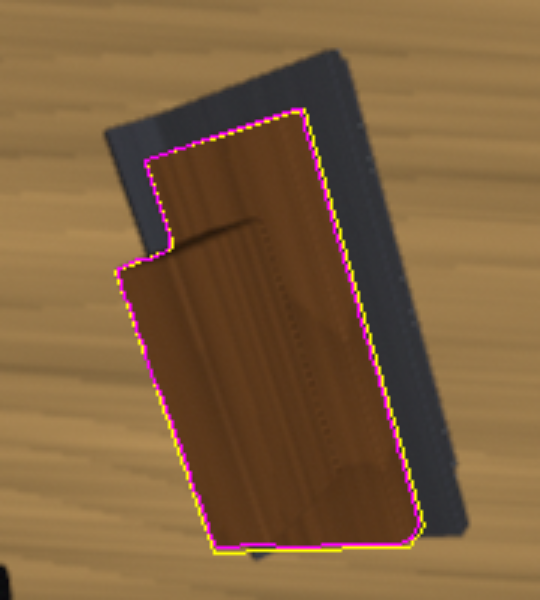

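The fit overlays the picture exactly: scraper_grip is at (0.5265, 0.355, 0.092), yaw 20.7°. Next I go above the bail.

Request:
{"method": "apply_moves", "body": {"targets": [{"translation":[0.02,-0.45,0],"twist":0,"hand":1},{"translation":[0.01,-0.45,0],"twist":0,"hand":1},{"translation":[0.01,-0.45,0],"twist":0,"hand":1},{"translation":[0.01,-0.45,0],"twist":0,"hand":1},{"translation":[0.01,-0.45,0],"twist":0,"hand":1},{"translation":[0.01,-0.45,0],"twist":0,"hand":1},{"translation":[0.01,-0.45,0],"twist":0,"hand":1},{"translation":[0.01,-0.45,0],"twist":0,"hand":1}]}}

```text
time: 4.65
tool_pos: [0.5316, 0.0132, 0.2806]
tool_rot: [0.0, -0.033, 0.999, -0.0]
contact_force: [0.2, -0.6, -0.3]
gripper_width: 1.0
grasp_force: 0.0
```

Request:
{"method": "apply_moves", "body": {"targets": [{"translation":[0.02,-0.45,0],"twist":0,"hand":1},{"translation":[0.02,-0.45,0],"twist":0,"hand":1},{"translation":[0.02,-0.45,0],"twist":0,"hand":1},{"translation":[0.02,-0.45,0],"twist":0,"hand":1},{"translation":[0.02,-0.45,0],"twist":0,"hand":1},{"translation":[0.02,-0.45,0],"twist":0,"hand":1},{"translation":[0,-0.1,0],"twist":0,"hand":1},{"translation":[0,0,0],"twist":0,"hand":1}]}}

```text
time: 5.45
tool_pos: [0.5381, -0.2666, 0.28]
tool_rot: [-0.0, -0.032, 0.999, 0.0]
contact_force: [0.4, 0.5, 0.9]
gripper_width: 1.002
grasp_force: 0.0
```

```bash
python3 - <<'E'
from h import *
print(state()["tool_pos"],yaw(),state()["time"])
cal=get_calibration("wrist"); im=grab_frame("wrist"); cv2.imwrite("pics/w2.png",im[:,:,::-1])
np.savez("w2.npz",K=cal["camera_matrix"],T=cal["pose"])
for q in ["bail_grip"]:
    print(q,[(np.round(r["point"],3).tolist(),round(r["score"],2)) for r in recognise("wrist",q)])
th=np.radians(3.8); O=np.array([.526,-.042,0]); M=Ro.from_euler("z",3.8,degrees=True).as_matrix()
for v in (0,.1,.2,.3,.4): 
    p=O+M@np.array([0,-.261+.105*np.sin(.6-v),.05+.105*np.cos(.6-v)]); print(v,p.round(3),proj("wrist",p,cal).round(),proj("top",p).round(),proj("scene",p).round())
E
```

```text
[ 0.53814786 -0.26662251  0.28001921] 93.63692324297018 5.45
bail_grip [([0.522, -0.265, 0.152], 0.76)]
0 [ 0.539 -0.243  0.137] [[344. 194.]] [[456. 197.]] [[183. 164.]]
0.1 [ 0.54  -0.252  0.142] [[334. 196.]] [[461. 196.]] [[179. 162.]]
0.2 [ 0.541 -0.262  0.147] [[324. 197.]] [[466. 195.]] [[175. 160.]]
0.3 [ 0.541 -0.271  0.15 ] [[312. 199.]] [[471. 194.]] [[171. 158.]]
0.4 [ 0.542 -0.282  0.153] [[300. 199.]] [[477. 194.]] [[167. 156.]]
```

View pics/w2.png

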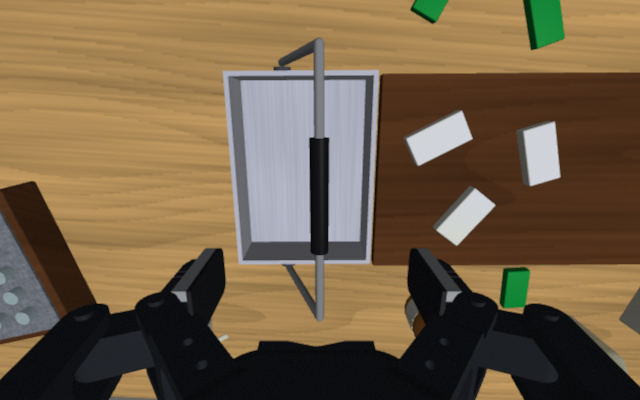

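Wrist picture: the sleeve is centred at (319,196), so the bail joint is about 0.24. The board end edge runs from (379,74) to (373,264). I check both with numbers.

```bash
python3 - <<'E'
from h import *
z=np.load("w2.npz"); cal=dict(camera_matrix=z["K"],pose=z["T"])
O=np.array([.526,-.042,0]); M=Ro.from_euler("z",3.8,degrees=True).as_matrix()
st=lambda P:((P-O)@M*1000).round(1)
print("board end",st(unproj("wrist",[[379.5,75],[374,263]],.075,cal)).tolist())
print("hinge",st(unproj("wrist",[[280,68],[288,265]],.05,cal)).tolist())
print("rim",st(unproj("wrist",[[224,72],[379,70],[372,263],[239,263]],.06,cal)).tolist())
print("sleeve",st(unproj("wrist",[[319.5,138],[319,253]],.149,cal)).tolist())
print("tiles",st(unproj("wrist",[[439,138],[540,153],[465,216]],.087,cal)).tolist())
p=O+M@np.array([0,-.261+.105*np.sin(.36),.05+.105*np.cos(.36)]);print(p,to(p+[0,0,.003]))
E
```

```text
board end [[-103.9, -164.1, 75.0], [100.7, -159.3, 75.0]]
hinge [[-113.2, -264.1, 50.0], [116.6, -261.9, 50.0]]
rim [[-108.4, -320.4, 60.0], [-110.0, -162.0, 60.0], [108.7, -158.6, 60.0], [108.3, -320.5, 60.0]]
sleeve [[-50.1, -223.7, 149.0], [50.9, -224.0, 149.0]]
tiles [[-43.9, -103.9, 87.0], [-28.8, -0.2, 87.0], [38.6, -67.1, 87.0]]
[ 0.5408461  -0.26551871  0.14826917] (array([-0.024, -0.014,  1.289]), np.float64(93.81))
```

Request:
{"method": "apply_moves", "body": {"targets": [{"translation":[-0.02,-0.01,0.43],"twist":0,"hand":1},{"translation":[0,0,0.43],"twist":0,"hand":1},{"translation":[0,0,0.43],"twist":0,"hand":1},{"translation":[0,0,0],"twist":0,"hand":0.1},{"translation":[0,0,0],"twist":0,"hand":0},{"translation":[0,0,0],"twist":0,"hand":0},{"translation":[0,0,0],"twist":0,"hand":0},{"translation":[0,0,0],"twist":0,"hand":0}]}}

```text
time: 6.35
tool_pos: [0.5419, -0.2664, 0.1545]
tool_rot: [0.002, -0.033, 0.999, -0.001]
contact_force: [-1.7, 3.5, 6.7]
gripper_width: 0.168
grasp_force: 58.7
```

```bash
python3 - <<'E'
from h import *
s=state(); print(s["tool_pos"],s["gripper_width"],s["grasp_force"])
# arc from v=.24 to 1.9
pv=lambda v:np.array([0,105*np.sin(.6-v),105*np.cos(.6-v)])
vs=np.linspace(.24,1.9,12)
for a,b in zip(vs,vs[1:]): d=pv(b)-pv(a); print(round(b,2),np.round([d[1]/100,-d[2]/100],2))
E
```

```text
[ 0.54188113 -0.26635922  0.15448161] 0.16795400791455598 58.65409433841705
0.39 [-0.15 -0.04]
0.54 [-0.16 -0.02]
0.69 [-0.16  0.  ]
0.84 [-0.16  0.03]
0.99 [-0.15  0.05]
1.15 [-0.14  0.07]
1.3 [-0.13  0.09]
1.45 [-0.11  0.11]
1.6 [-0.1   0.13]
1.75 [-0.08  0.14]
1.9 [-0.05  0.15]
```

Request:
{"method": "apply_moves", "body": {"targets": [{"translation":[0,-0.15,-0.04],"twist":0,"hand":0},{"translation":[0,-0.16,-0.02],"twist":0,"hand":0},{"translation":[0,-0.16,0],"twist":0,"hand":0},{"translation":[0,-0.16,0.03],"twist":0,"hand":0},{"translation":[0,-0.15,0.05],"twist":0,"hand":0},{"translation":[0,-0.14,0.07],"twist":0,"hand":0},{"translation":[0,-0.13,0.09],"twist":0,"hand":0},{"translation":[0,-0.11,0.11],"twist":0,"hand":0}]}}

```text
time: 7.15
tool_pos: [0.5501, -0.3823, 0.1253]
tool_rot: [0.002, -0.033, 0.999, -0.0]
contact_force: [2.2, 0.5, 7.2]
gripper_width: 0.161
grasp_force: 59.2
```

Request:
{"method": "apply_moves", "body": {"targets": [{"translation":[0,-0.1,0.13],"twist":0,"hand":0},{"translation":[0,-0.08,0.14],"twist":0,"hand":0},{"translation":[0,-0.03,0.07],"twist":0,"hand":0},{"translation":[0,-0.02,0.05],"twist":0,"hand":0},{"translation":[0,0,0],"twist":0,"hand":0}]}}

```text
time: 7.65
tool_pos: [0.5513, -0.4027, 0.0874]
tool_rot: [0.001, -0.033, 0.999, 0.003]
contact_force: [-4.2, 14.6, 19.1]
gripper_width: 0.163
grasp_force: 61.0
```

Request:
{"method": "apply_moves", "body": {"targets": [{"translation":[0,0,0.03],"twist":0,"hand":0},{"translation":[0,0,0.02],"twist":0,"hand":0},{"translation":[0,0,0],"twist":0,"hand":0}]}}

```text
time: 7.95
tool_pos: [0.5515, -0.4029, 0.0872]
tool_rot: [0.0, -0.034, 0.999, 0.003]
contact_force: [-13.1, 20.9, 38.1]
gripper_width: 0.158
grasp_force: 63.1
```

Request:
{"method": "apply_moves", "body": {"targets": [{"translation":[0,0.02,-0.05],"twist":0,"hand":0},{"translation":[0,0,0],"twist":0,"hand":0.5},{"translation":[0,0,0],"twist":0,"hand":1},{"translation":[0,0,0],"twist":0,"hand":1},{"translation":[0,0,-0.2],"twist":0,"hand":1},{"translation":[0,0,-0.4],"twist":0,"hand":1},{"translation":[0,0,-0.45],"twist":0,"hand":1},{"translation":[0,0,-0.45],"twist":0,"hand":1}]}}

```text
time: 8.75
tool_pos: [0.5488, -0.4029, 0.2331]
tool_rot: [-0.001, -0.033, 0.999, 0.001]
contact_force: [0.5, -0.9, 0.3]
gripper_width: 1.003
grasp_force: 0.0
```

```bash
python3 - <<'E'
from h import *
print(state()["tool_pos"],yaw(),state()["time"],state()["contact_force"])
O=np.array([.526,-.043,0]); M=Ro.from_euler("z",3.8,degrees=True).as_matrix()
obs=[]
for c in("scene","top"):
    grab_frame(c); r=regions_of(c,"bail_grip"); k=[a for a in r][0]
    print(c,k["score"],np.argwhere(k["pixels"]).mean(0)[::-1].round())
    print([(np.round(a["point"],3).tolist(),round(a["score"],2)) for a in recognise(c,"bail_grip")])
    for v in (1.6,1.8,1.9): print(v,proj(c,O+M@np.array([0,-.261+.105*np.sin(.6-v),.05+.105*np.cos(.6-v)])).round())
y=np.radians(20.7); g=np.array([.5265,.355,.092]); yv=np.array([-np.sin(y),np.cos(y),0])
print(to(g-.002*yv+[0,0,.13]))
E
```

```text
[ 0.54878604 -0.40289072  0.23312288] 93.76015870070995 8.75 [ 0.47238993 -0.86348153  0.29020213]
scene 0.58 [131. 177.]
[([0.57, -0.393, 0.08], 0.98)]
1.6 [[129. 160.]]
1.8 [[128. 164.]]
1.9 [[128. 166.]]
top 0.77 [509. 199.]
[([0.543, -0.394, 0.082], 0.72)]
1.6 [[518. 194.]]
1.8 [[518. 195.]]
1.9 [[518. 196.]]
(array([-0.283,  7.554,  0.106]), np.float64(93.77))
```

Request:
{"method": "apply_moves", "body": {"targets": [{"translation":[-0.02,0.45,0],"twist":0,"hand":1},{"translation":[-0.02,0.45,0],"twist":0,"hand":1},{"translation":[-0.02,0.45,0],"twist":0,"hand":1},{"translation":[-0.02,0.45,0],"twist":0,"hand":1},{"translation":[-0.02,0.45,0],"twist":0,"hand":1},{"translation":[-0.02,0.45,0],"twist":0,"hand":1},{"translation":[-0.02,0.45,0],"twist":0,"hand":1},{"translation":[-0.02,0.45,0],"twist":0,"hand":1}]}}

```text
time: 9.85
tool_pos: [0.5402, -0.0407, 0.2304]
tool_rot: [-0.002, -0.033, 0.999, 0.001]
contact_force: [-0.3, -0.2, 0.2]
gripper_width: 1.001
grasp_force: 0.0
```

Request:
{"method": "apply_moves", "body": {"targets": [{"translation":[-0.02,0.45,0],"twist":0,"hand":1},{"translation":[-0.02,0.45,0],"twist":0,"hand":1},{"translation":[-0.02,0.45,0],"twist":0,"hand":1},{"translation":[-0.02,0.45,0],"twist":0,"hand":1},{"translation":[-0.02,0.45,0],"twist":0,"hand":1},{"translation":[-0.02,0.45,0],"twist":0,"hand":1},{"translation":[0,0.45,0],"twist":0,"hand":1},{"translation":[0,0.45,0],"twist":0,"hand":1}]}}

```text
time: 10.65
tool_pos: [0.5284, 0.3187, 0.2301]
tool_rot: [-0.002, -0.033, 0.999, -0.001]
contact_force: [0.7, 0.7, -0.1]
gripper_width: 0.995
grasp_force: 0.0
```

Request:
{"method": "apply_moves", "body": {"targets": [{"translation":[0,0.3,0],"twist":-0.5,"hand":1},{"translation":[0,0,0],"twist":-1,"hand":1},{"translation":[0,0,0],"twist":-1,"hand":1},{"translation":[0,0,0],"twist":-0.45,"hand":1},{"translation":[0,0,0],"twist":0,"hand":1},{"translation":[0,0,0],"twist":0,"hand":1}]}}

```text
time: 11.25
tool_pos: [0.5272, 0.3469, 0.2312]
tool_rot: [-0.002, -0.179, 0.984, -0.0]
contact_force: [-0.4, 0.0, 0.5]
gripper_width: 1.004
grasp_force: 0.0
```

```bash
python3 - <<'E'
from h import *
s=state();print(s["tool_pos"],yaw(),s["time"],s["contact_force"],s["joint_pos"])
y=np.radians(20.7); g=np.array([.5265,.355,.092]); yv=np.array([-np.sin(y),np.cos(y),0])
print(to(g-.002*yv+[0,0,.015]))
E
```

```text
[0.52722175 0.34693916 0.23115565] 110.62664677535938 11.25 [-0.43396079  0.01109455  0.46673836] [ 4.64204875e-01  8.30104791e-02  1.61832806e+00 -7.11564833e-05
  1.44355286e+00 -1.46658453e+00]
(array([-0.026,  0.058,  1.241]), np.float64(110.63))
```

Request:
{"method": "apply_moves", "body": {"targets": [{"translation":[-0.03,0.06,0.4],"twist":0,"hand":1},{"translation":[0,0,0.4],"twist":0,"hand":1},{"translation":[0,0,0.3],"twist":0,"hand":0.8},{"translation":[0,0,0.14],"twist":0,"hand":0.6},{"translation":[0,0,0],"twist":0,"hand":0.55},{"translation":[0,0,0],"twist":0,"hand":0.52},{"translation":[0,0,0],"twist":0,"hand":0.5}]}}

```text
time: 11.95
tool_pos: [0.53, 0.3548, 0.112]
tool_rot: [0.002, -0.18, 0.984, 0.001]
contact_force: [-1.1, 0.5, 0.5]
gripper_width: 0.496
grasp_force: 0.0
```

Request:
{"method": "apply_moves", "body": {"targets": [{"translation":[0,0,0.03],"twist":0,"hand":0.47},{"translation":[0,0,0],"twist":0,"hand":0.44},{"translation":[0,0,0],"twist":0,"hand":0.42}]}}

```text
time: 12.25
tool_pos: [0.5301, 0.3549, 0.1099]
tool_rot: [0.002, -0.179, 0.984, 0.001]
contact_force: [-2.0, -1.5, 7.4]
gripper_width: 0.431
grasp_force: 38.1
```

Request:
{"method": "apply_moves", "body": {"targets": [{"translation":[0,0,-0.01],"twist":0,"hand":0.4},{"translation":[0,0,-0.01],"twist":0,"hand":0.38},{"translation":[0,0,-0.02],"twist":0,"hand":0.36}]}}

```text
time: 12.55
tool_pos: [0.5307, 0.3559, 0.1157]
tool_rot: [0.003, -0.179, 0.984, 0.002]
contact_force: [-6.3, -1.5, 20.8]
gripper_width: 0.38
grasp_force: 56.9
```

Request:
{"method": "apply_moves", "body": {"targets": [{"translation":[0,0,-0.04],"twist":0,"hand":0.34},{"translation":[0,0,-0.04],"twist":0,"hand":0.32},{"translation":[0,0,-0.04],"twist":0,"hand":0.3}]}}

```text
time: 12.85
tool_pos: [0.5303, 0.3554, 0.126]
tool_rot: [0.003, -0.18, 0.984, 0.001]
contact_force: [0.6, 0.4, 0.6]
gripper_width: 0.303
grasp_force: 20.2
```

Request:
{"method": "apply_moves", "body": {"targets": [{"translation":[0,0,-0.03],"twist":0,"hand":0.2},{"translation":[0,0,-0.03],"twist":0,"hand":0},{"translation":[0,0,-0.03],"twist":0,"hand":0},{"translation":[0,0,-0.2],"twist":0,"hand":0},{"translation":[0,0,-0.3],"twist":0,"hand":0},{"translation":[0,0,-0.3],"twist":0,"hand":0},{"translation":[0,0,0],"twist":0,"hand":0}]}}

```text
time: 13.55
tool_pos: [0.5306, 0.3551, 0.2161]
tool_rot: [0.004, -0.18, 0.984, 0.001]
contact_force: [0.7, -0.4, -1.8]
gripper_width: 0.28
grasp_force: 57.1
```

```bash
python3 - <<'E'
from fit import *
s=state();print(s["tool_pos"],yaw(),s["time"],s["contact_force"],s["gripper_width"],s["grasp_force"])
ims=[]
for c in("scene","wrist"):
    im=grab_frame(c); k=[a for a in regions_of(c,"scraper_grip")]
    print(c,[(a["score"],a["pixels"].sum(),np.argwhere(a["pixels"]).mean(0).round()) for a in k]); ims.append(im[:,:,::-1])
q=proj("scene",s["tool_pos"])[0].astype(int); print(q)
a=ims[0][q[1]-50:q[1]+70,q[0]-80:q[0]+80]
cv2.imwrite("pics/held.png",cv2.hconcat([cv2.resize(a,(400,300),interpolation=2),cv2.resize(ims[1],(400,300))]))
E
```

```text
[0.53064143 0.35511942 0.21614218] 110.69730742738844 13.55 [ 0.74967266 -0.37636158 -1.84216794] 0.2800425187842753 57.10987794678658
scene [(0.68, np.int64(1463), array([230., 434.]))]
wrist [(0.87, np.int64(22478), array([195., 323.])), (0.74, np.int64(16168), array([88., 43.]))]
[436 205]
```

View pics/held.png

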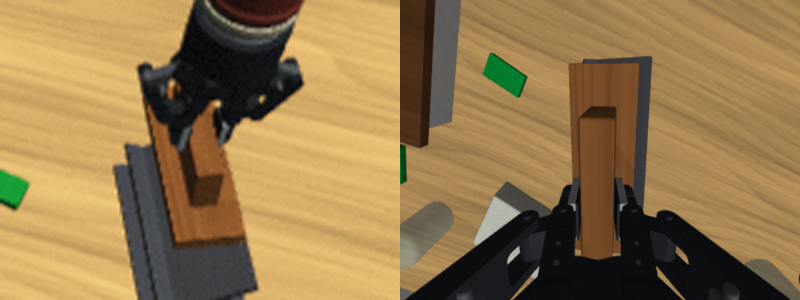

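The scraper hangs level in the grip, with its block's far end at wrist pixels (272,83)–(382,84). I refine its offset in the hand.

```bash
python3 - <<'E'
from h import *
s=state(); cal=get_calibration("wrist"); Rt=R()
im=grab_frame("wrist").astype(int); r,b=im[:,:,0],im[:,:,2]
for row in (90,95,100,110,120): 
    c=np.where((r[row]-b[row]>35)&(r[row]>0))[0]; 
for z in (.175,.18,.185,.19):
    P=unproj("wrist",[[272,83],[382,84]],z,cal); print(z,((P-s["tool_pos"])@Rt*1000).round(1).tolist(),np.linalg.norm(P[1]-P[0]).round(4))
O=np.array([.526,-.043,0]); M=Ro.from_euler("z",3.8,degrees=True).as_matrix()
for yst in (100,): print(to(O+M@[0,yst/1000,.216]))
E
```

```text
0.175 [[82.3, -22.2, 33.5], [81.9, 29.1, 33.5]] 0.0513
0.18 [[82.0, -21.5, 28.5], [81.6, 28.1, 28.5]] 0.0496
0.185 [[81.6, -20.8, 23.5], [81.3, 27.1, 23.5]] 0.0479
0.19 [[81.3, -20.1, 18.5], [80.9, 26.1, 18.5]] 0.0463
(array([ 1.122, -2.747, -0.073]), np.float64(110.7))
```

Request:
{"method": "apply_moves", "body": {"targets": [{"translation":[0.155,-0.39,0],"twist":0,"hand":0},{"translation":[0.155,-0.39,0],"twist":0,"hand":0},{"translation":[0.155,-0.39,0],"twist":0,"hand":0},{"translation":[0.155,-0.39,0],"twist":0,"hand":0},{"translation":[0.155,-0.39,0],"twist":0,"hand":0},{"translation":[0.155,-0.39,0],"twist":0,"hand":0},{"translation":[0.155,-0.39,0],"twist":0,"hand":0}]}}

```text
time: 14.5
tool_pos: [0.5222, 0.0588, 0.2092]
tool_rot: [-0.001, -0.18, 0.984, 0.0]
contact_force: [1.1, 0.3, -2.7]
gripper_width: 0.279
grasp_force: 57.4
```

Request:
{"method": "apply_moves", "body": {"targets": [{"translation":[0,0,0],"twist":1,"hand":0},{"translation":[0,0,0],"twist":1,"hand":0},{"translation":[0,0,0.3],"twist":0.95,"hand":0},{"translation":[0,0,0.3],"twist":0,"hand":0},{"translation":[0,0,0.15],"twist":0,"hand":0},{"translation":[0,0,0],"twist":0,"hand":0}]}}

```text
time: 15.1
tool_pos: [0.5227, 0.061, 0.1436]
tool_rot: [-0.004, -0.033, 0.999, 0.001]
contact_force: [-28.4, 1.3, 44.2]
gripper_width: 0.265
grasp_force: 71.7
```

```bash
python3 - <<'E'
from h import *
s=state();print(s["tool_pos"],yaw(),s["time"],s["contact_force"],s["gripper_width"])
O=np.array([.526,-.043,0]); M=Ro.from_euler("z",3.8,degrees=True).as_matrix()
print("st",(s["tool_pos"]-O)@M); print(to(O+M@[.003,.1,.127]))
im=grab_frame("wrist"); cv2.imwrite("pics/w3.png",im[:,:,::-1])
E
```

```text
[0.52268918 0.06098408 0.14355056] 93.81956646126827 15.1 [-28.37656223   1.27334864  44.18599602] 0.26468113955691636
st [0.00358789 0.10397489 0.14355056]
(array([ 0.005, -0.04 ,  0.165]), np.float64(93.82))
```

View pics/w3.png

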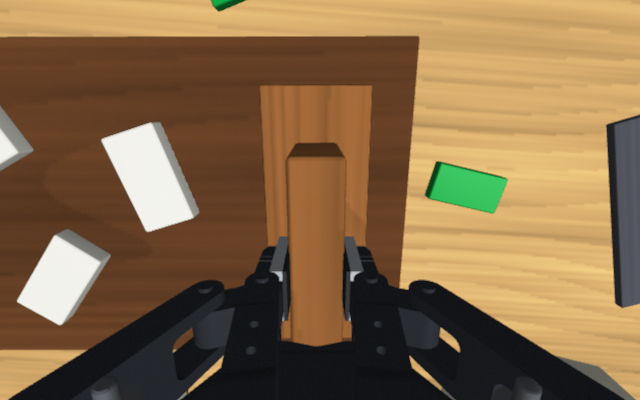

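The block already touches the board with TCP z at 0.144, so the grip is high on the handle. It stands flat on the board, so I relieve the press and regrip deeper.

Request:
{"method": "apply_moves", "body": {"targets": [{"translation":[0,0,-0.05],"twist":0,"hand":0},{"translation":[0,0,-0.03],"twist":0,"hand":0},{"translation":[0,0,0],"twist":0,"hand":0}]}}

```text
time: 15.45
tool_pos: [0.5231, 0.0603, 0.1436]
tool_rot: [-0.001, -0.033, 0.999, 0.0]
contact_force: [-1.6, -0.7, 2.6]
gripper_width: 0.263
grasp_force: 66.1
```

Request:
{"method": "apply_moves", "body": {"targets": [{"translation":[0,0,0],"twist":0,"hand":0.4},{"translation":[0,0,0],"twist":0,"hand":0.45},{"translation":[0,0,0],"twist":0,"hand":0.45},{"translation":[0,0,0.08],"twist":0,"hand":0.45},{"translation":[0,0,0.08],"twist":0,"hand":0.45},{"translation":[0,0,0],"twist":0,"hand":0.45}]}}

```text
time: 16.05
tool_pos: [0.5222, 0.0603, 0.1261]
tool_rot: [-0.002, -0.033, 0.999, 0.0]
contact_force: [0.7, 0.0, 0.1]
gripper_width: 0.45
grasp_force: 0.0
```

Request:
{"method": "apply_moves", "body": {"targets": [{"translation":[0,0,0],"twist":0,"hand":0},{"translation":[0,0,0],"twist":0,"hand":0},{"translation":[0,0,0],"twist":0,"hand":0},{"translation":[0,0,0],"twist":0,"hand":0},{"translation":[0,0,-0.01],"twist":0,"hand":0},{"translation":[0,-0.1,0],"twist":0,"hand":0},{"translation":[0,-0.15,0],"twist":0,"hand":0}]}}

```text
time: 16.75
tool_pos: [0.5252, 0.0349, 0.1294]
tool_rot: [0.0, -0.034, 0.999, -0.0]
contact_force: [0.7, 0.4, -1.8]
gripper_width: 0.273
grasp_force: 59.1
```

Request:
{"method": "apply_moves", "body": {"targets": [{"translation":[0,-0.15,0],"twist":0,"hand":0},{"translation":[0,-0.15,0],"twist":0,"hand":0},{"translation":[0,-0.15,0],"twist":0,"hand":0},{"translation":[0,-0.15,0],"twist":0,"hand":0},{"translation":[0,-0.15,0],"twist":0,"hand":0},{"translation":[0,-0.15,0],"twist":0,"hand":0}]}}

```text
time: 17.35
tool_pos: [0.5311, -0.0556, 0.1293]
tool_rot: [-0.0, -0.033, 0.999, 0.0]
contact_force: [-0.8, 0.6, -2.1]
gripper_width: 0.277
grasp_force: 59.1
```

```bash
python3 - <<'E'
from h import *
s=state();O=np.array([.526,-.043,0]); M=Ro.from_euler("z",3.8,degrees=True).as_matrix()
print("st",(s["tool_pos"]-O)@M,yaw(),s["contact_force"])
im=grab_frame("wrist"); cv2.imwrite("pics/w4.png",im[:,:,::-1])
E
```

```text
st [ 0.00427743 -0.01288595  0.12929115] 93.76945708892218 [-0.81329926  0.58958825 -2.12086618]
```

View pics/w4.png

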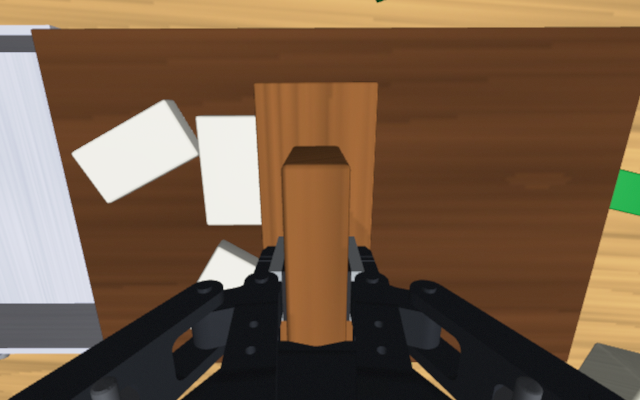

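Wrist picture: tile A lies flat against the block's front at (230,170), tile B ahead at (135,150), tile C at (225,262). All are within the block's width. I go on.

Request:
{"method": "apply_moves", "body": {"targets": [{"translation":[0,-0.15,0],"twist":0,"hand":0},{"translation":[0,-0.15,0],"twist":0,"hand":0},{"translation":[0,-0.15,0],"twist":0,"hand":0},{"translation":[0,-0.15,0],"twist":0,"hand":0},{"translation":[0,-0.15,0],"twist":0,"hand":0},{"translation":[0,-0.15,0],"twist":0,"hand":0}]}}

```text
time: 18.0
tool_pos: [0.5371, -0.1456, 0.1292]
tool_rot: [-0.0, -0.033, 0.999, -0.0]
contact_force: [-0.2, 0.2, -2.5]
gripper_width: 0.27
grasp_force: 59.5
```

Request:
{"method": "apply_moves", "body": {"targets": [{"translation":[0,-0.15,0],"twist":0,"hand":0},{"translation":[0,-0.15,0],"twist":0,"hand":0},{"translation":[0,-0.15,0],"twist":0,"hand":0},{"translation":[0,-0.15,0],"twist":0,"hand":0},{"translation":[0,0,0],"twist":0,"hand":0},{"translation":[0,0,0],"twist":0,"hand":0}]}}

```text
time: 18.6
tool_pos: [0.541, -0.2045, 0.1292]
tool_rot: [-0.0, -0.033, 0.999, 0.0]
contact_force: [-0.7, 0.5, -2.5]
gripper_width: 0.274
grasp_force: 59.6
```

```bash
python3 - <<'E'
from h import *
s=state();O=np.array([.526,-.043,0]); M=Ro.from_euler("z",3.8,degrees=True).as_matrix()
print("st",(s["tool_pos"]-O)@M,yaw(),s["contact_force"])
im=grab_frame("wrist"); a=grab_frame("scene"); cv2.imwrite("pics/w5.png",cv2.vconcat([cv2.resize(im[:,:,::-1],(480,300)),cv2.resize(a[120:260,100:340,::-1],(480,280),interpolation=2)]))
E
```

```text
st [ 0.00424559 -0.16212322  0.12920008] 93.75182715645713 [-0.65605235  0.50106383 -2.47531136]
```

View pics/w5.png

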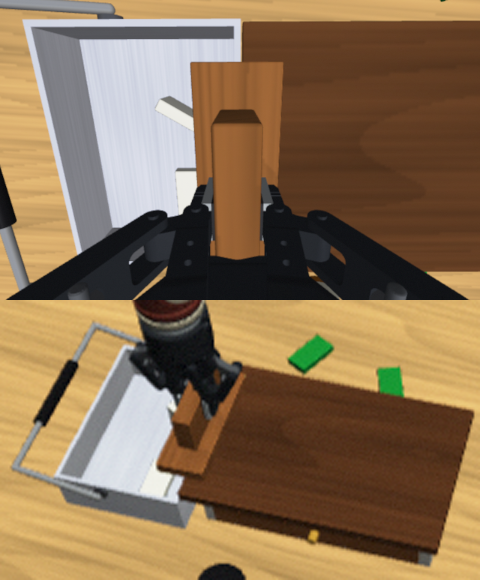

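Picture: the board is bare, white tiles lie in the tray under the block's front (wrist crop, (175,112) and (187,190)), and the bail is out at the left. I lift and check by network that all three are in the tray.

Request:
{"method": "apply_moves", "body": {"targets": [{"translation":[0,0,-0.2],"twist":0,"hand":0},{"translation":[0,0,-0.4],"twist":0,"hand":0},{"translation":[0,0,-0.4],"twist":0,"hand":0},{"translation":[0,0.45,0],"twist":0,"hand":0},{"translation":[0,0.45,0],"twist":0,"hand":0},{"translation":[0,0.45,0],"twist":0,"hand":0},{"translation":[0,0.45,0],"twist":0,"hand":0},{"translation":[0,0.3,0],"twist":0,"hand":0}]}}

```text
time: 19.5
tool_pos: [0.5263, 0.0087, 0.2293]
tool_rot: [0.0, -0.034, 0.999, 0.0]
contact_force: [1.5, 0.6, -3.8]
gripper_width: 0.272
grasp_force: 60.1
```

```bash
cat > rest.py <<'E'
from h import *
y_=np.radians(20.7); g=np.array([.5265,.355,.092]); xs=np.array([np.cos(y_),np.sin(y_),0]); ys=np.array([-np.sin(y_),np.cos(y_),0])
def rel(): s=state(); d=s["tool_pos"]-g; return (np.array([d@xs,d@ys,d[2]])*1000).round(1)
E
python3 - <<'E'
from rest import *
s=state(); O=np.array([.526,-.043,0]); M=Ro.from_euler("z",3.8,degrees=True).as_matrix()
print(s["tool_pos"],yaw(),s["time"],s["contact_force"])
for c in("top","scene"):
    grab_frame(c); print(c,"bail",[np.round(a["point"],3).tolist() for a in recognise(c,"bail_grip")][:1])
    for a in recognise(c,"tile1"): print(((np.array(a["point"])-O)@M*1000).round(),round(a["score"],2))
    im=grab_frame(c); w=((im.min(2)>140)).astype(np.uint8); hull=proj(c,O+np.array([[x,y,.08] for x in(-.105,.105) for y in(-.155,.12)])@M.T)
    hm=cv2.fillConvexPoly(np.zeros_like(w),cv2.convexHull(hull.round().astype(np.int32)),1); print("white px on board",(w&hm).sum())
print(to(g+.021*ys+.002*xs+[0,0,.13]))
E
```

```text
[0.52626035 0.00870096 0.22926884] 93.94859762795669 19.5 [ 1.50888467  0.62535219 -3.75187637]
top bail [[0.545, -0.398, 0.08]]
[ -31. -203.   35.] 0.7
[-199.  -87.   13.] 0.65
[ -4. 229.  13.] 0.55
[  56. -211.   15.] 0.54
[ -59. -178.   62.] 0.45
white px on board 0
scene bail [[0.57, -0.392, 0.078]]
[181.  64.  11.] 0.76
[  0. 236.  12.] 0.66
[-181.  -94.   11.] 0.63
[ -40. -180.   52.] 0.54
[  54. -215.   16.] 0.52
[ -23. -205.   35.] 0.43
white px on board 0
(array([-0.178,  3.704,  0.072]), np.float64(93.72))
```

```bash
python3 - <<'E'
from h import *
O=np.array([.526,-.043,0]); M=Ro.from_euler("z",3.8,degrees=True).as_matrix()
for c in("top","scene"):
    im=grab_frame(c)
    print(c,"wall/board edge px",proj(c,O+np.array([[x,y,z] for x in (-.04,) for y,z in((-.160,.075),(-.163,.06),(-.166,.06),(-.166,.005),(-.2,.005))])@M.T).round(1).tolist())
    for a in regions_of(c,"tile1"):
        k=a["pixels"]; ce=np.argwhere(k).mean(0)[::-1]
        q=quad(k); ap=cv2.boxPoints(cv2.minAreaRect(q.astype(np.float32))).round(1); W=((unproj(c,[ce],.04)-O)@M*1000)[0]
        if abs(W[0])<110 and -320<W[1]<-100: print(round(a["score"],2),k.sum(),ce.round(),"box px",ap.tolist()); 
    x0,y0=((425,160) if c=="top" else (170,140))
    g=cv2.cvtColor(im[y0:y0+100,x0:x0+70],cv2.COLOR_RGB2GRAY)
    if c=="top": np.set_printoptions(linewidth=250); print(g[38:78,2:34].tolist().__str__().replace("], [","\n"))
E
```

```text
top wall/board edge px [[432.8, 219.6], [432.4, 220.3], [433.6, 220.2], [427.9, 223.0], [441.5, 222.0]]
0.72 368 [443. 183.] box px [[433.20001220703125, 171.5], [448.5, 169.39999389648438], [452.1000061035156, 194.39999389648438], [436.79998779296875, 196.60000610351562]]
0.62 235 [447. 218.] box px [[432.1000061035156, 216.1999969482422], [435.70001220703125, 208.10000610351562], [462.0, 219.60000610351562], [458.5, 227.8000030517578]]
0.46 6545 [472. 203.] box px [[418.29998779296875, 156.0], [515.7000122070312, 144.89999389648438], [527.5, 248.39999389648438], [430.1000061035156, 259.5]]
0.43 112 [439. 227.] box px [[435.0, 219.0], [443.0, 219.0], [443.0, 234.0], [435.0, 234.0]]
[[48, 71, 100, 128, 142, 138, 137, 137, 140, 137, 137, 143, 140, 137, 136, 138, 139, 138, 132, 137, 139, 142, 138, 139, 136, 142, 134, 136, 138, 140, 134, 139
43, 63, 97, 129, 137, 139, 139, 135, 138, 138, 140, 134, 138, 140, 136, 137, 142, 136, 138, 137, 138, 139, 137, 141, 136, 136, 136, 137, 138, 140, 139, 132
43, 49, 94, 131, 136, 143, 139, 138, 136, 141, 142, 136, 138, 138, 137, 136, 138, 138, 137, 1
[... 5602 characters left out ...]
 140, 134, 137, 137, 132, 137, 139, 135, 135, 138, 139, 141, 136]]
scene wall/board edge px [[208.4, 170.1], [208.1, 173.5], [207.0, 173.3], [210.1, 186.0], [198.1, 183.4]]
0.64 113 [203. 173.] box px [[196.1999969482422, 180.60000610351562], [205.0, 163.0], [210.60000610351562, 165.8000030517578], [201.8000030517578, 183.39999389648438]]
0.56 154 [192. 181.] box px [[180.60000610351562, 177.0], [185.6999969482422, 171.0], [202.1999969482422, 185.1999969482422], [197.1999969482422, 191.10000610351562]]
0.51 251 [180. 208.] box px [[169.89999389648438, 214.8000030517578], [177.10000610351562, 196.8000030517578], [189.8000030517578, 201.89999389648438], [182.6999969482422, 219.89999389648438]]
```

All three tiles are in the tray: one is flat, one stands on its long edge, and one stands on end against the wall with its centre well below the rim. The board is clear and the bail is at z 0.079, its stop. Now I take the scraper back.

Request:
{"method": "apply_moves", "body": {"targets": [{"translation":[-0.02,0.45,0],"twist":0,"hand":0},{"translation":[-0.02,0.45,0],"twist":0,"hand":0},{"translation":[-0.02,0.45,0],"twist":0,"hand":0},{"translation":[-0.02,0.45,0],"twist":0,"hand":0},{"translation":[-0.02,0.45,0],"twist":0,"hand":0},{"translation":[-0.02,0.45,0],"twist":0,"hand":0},{"translation":[-0.02,0.45,0],"twist":0,"hand":0},{"translation":[-0.02,0.45,0],"twist":0,"hand":0}]}}

```text
time: 20.9
tool_pos: [0.5193, 0.3673, 0.2292]
tool_rot: [0.0, -0.033, 0.999, -0.0]
contact_force: [0.5, -0.0, -2.9]
gripper_width: 0.272
grasp_force: 60.8
```

Request:
{"method": "apply_moves", "body": {"targets": [{"translation":[0,0.1,0],"twist":-1,"hand":0},{"translation":[0,0,0],"twist":-1,"hand":0},{"translation":[0,0,0],"twist":-0.95,"hand":0},{"translation":[0,0,0],"twist":0,"hand":0},{"translation":[0,0,0],"twist":0,"hand":0}]}}

```text
time: 21.4
tool_pos: [0.5188, 0.3754, 0.2291]
tool_rot: [-0.0, -0.178, 0.984, -0.0]
contact_force: [-0.3, -0.7, -3.1]
gripper_width: 0.271
grasp_force: 61.2
```

```bash
python3 - <<'E'
from rest import *
s=state(); print(rel(),yaw(),s["time"],s["contact_force"],to(g+.021*ys+.002*xs+[0,0,.06]))
E
```

```text
[1.000e-01 2.180e+01 1.371e+02] 110.55374036642114 21.4 [-0.306051   -0.68956748 -3.08573081] (array([-0.02 , -0.008,  0.771]), np.float64(110.55))
```

Request:
{"method": "apply_moves", "body": {"targets": [{"translation":[-0.02,0,0.4],"twist":0,"hand":0},{"translation":[0,0,0.4],"twist":0,"hand":0},{"translation":[0,0,0.2],"twist":0,"hand":0},{"translation":[0,0,0.02],"twist":0,"hand":0},{"translation":[0,0,0.02],"twist":0,"hand":0},{"translation":[0,0,0],"twist":0,"hand":0}]}}

```text
time: 22.0
tool_pos: [0.5212, 0.3767, 0.1266]
tool_rot: [0.001, -0.179, 0.984, 0.0]
contact_force: [0.4, -0.3, -3.5]
gripper_width: 0.268
grasp_force: 61.0
```

```bash
python3 - <<'E'
from rest import *
s=state(); print(rel(),s["contact_force"])
E
```

```text
[ 2.7 22.2 34.6] [ 0.35821757 -0.27338389 -3.47611994]
```

Request:
{"method": "apply_moves", "body": {"targets": [{"translation":[0,0,0.02],"twist":0,"hand":0},{"translation":[0,0,0.02],"twist":0,"hand":0},{"translation":[0,0,0],"twist":0,"hand":0}]}}

```text
time: 22.3
tool_pos: [0.5215, 0.3771, 0.124]
tool_rot: [0.001, -0.18, 0.984, 0.001]
contact_force: [-0.3, -1.3, 3.5]
gripper_width: 0.275
grasp_force: 62.0
```

Request:
{"method": "apply_moves", "body": {"targets": [{"translation":[0,-0.02,0.01],"twist":0,"hand":0.31},{"translation":[0,-0.04,0.02],"twist":0,"hand":0.34},{"translation":[0,-0.05,0.03],"twist":0,"hand":0.38},{"translation":[0,0,0],"twist":0,"hand":0.38}]}}

```text
time: 22.7
tool_pos: [0.5247, 0.3656, 0.1151]
tool_rot: [0.0, -0.179, 0.984, 0.0]
contact_force: [0.9, -0.5, 0.0]
gripper_width: 0.379
grasp_force: 2.1
```

Request:
{"method": "apply_moves", "body": {"targets": [{"translation":[0,-0.04,0.03],"twist":0,"hand":0.43},{"translation":[0,-0.04,0.03],"twist":0,"hand":0.48},{"translation":[0,-0.02,0],"twist":0,"hand":0.52},{"translation":[0,0,0],"twist":0,"hand":0.55}]}}

```text
time: 23.1
tool_pos: [0.5278, 0.3565, 0.1089]
tool_rot: [-0.0, -0.179, 0.984, 0.0]
contact_force: [-0.0, -0.5, 1.1]
gripper_width: 0.55
grasp_force: 0.0
```

```bash
python3 - <<'E'
from rest import *
s=state(); print(rel(),s["contact_force"],s["time"])
E
```

```text
[ 1.7  0.9 16.9] [-0.02171669 -0.47245659  1.08881597] 23.1
```

Request:
{"method": "apply_moves", "body": {"targets": [{"translation":[0,-0.03,0],"twist":0,"hand":0.8},{"translation":[0,0,-0.03],"twist":0,"hand":1},{"translation":[0,0,-0.2],"twist":0,"hand":1},{"translation":[0,0,-0.45],"twist":0,"hand":1},{"translation":[0,0,-0.45],"twist":0,"hand":1},{"translation":[0,0,-0.45],"twist":0,"hand":1},{"translation":[0,0,-0.2],"twist":0.2,"hand":1},{"translation":[0,0,0],"twist":0,"hand":1}]}}

```text
time: 23.9
tool_pos: [0.5307, 0.3551, 0.2937]
tool_rot: [0.005, -0.17, 0.985, 0.002]
contact_force: [-0.9, 0.2, 0.1]
gripper_width: 1.001
grasp_force: 0.0
```

```bash
cat > chk.py <<'E'
from fit import *
from rest import rel,g,xs,ys
s=state(); print(rel(),s["time"],yaw())
cal=get_calibration("wrist"); im=grab_frame("wrist").astype(int); r,b=im[:,:,0],im[:,:,2]
pr=mask([.5265,.355,.092,20.7],"wrist",cal,1); roi=cv2.dilate(pr,np.ones((25,25)))>0
k=((r-b>25)&(r<125)&roi).astype(np.uint8); k=cv2.morphologyEx(cv2.morphologyEx(k,cv2.MORPH_OPEN,np.ones((3,3))),cv2.MORPH_CLOSE,np.ones((5,5)))
n,l,st,_=cv2.connectedComponentsWithStats(k); k=l==1+st[1:,4].argmax(); print("px",k.sum(),pr.sum(),"IoU with start pose",(k&(pr>0)).sum()/(k|(pr>0)).sum(), st[1+st[1:,4].argmax()])
for t in(20,25,30): 
    p=fit({"wrist":(k,cal)},[526,355,92,20.7],tilt=t); d=p[:3]/1000-g; print("tilt",t,"off x,y,z mm",np.round([d@xs*1000,d@ys*1000,d[2]*1000],1))
E
python3 chk.py
```

```text
[  4.   -1.4 201.7] 23.9 109.561925351211
px 8631 8924 IoU with start pose 0.9621102045378339 [ 296   92   68  145 8631]
[524.2 360.1  96.   20.3] loss [0.097]
tilt 20 off x,y,z mm [-0.3  5.6  4. ]
[525.  357.2  96.1  20.4] loss [0.046]
tilt 25 off x,y,z mm [-0.6  2.6  4.1]
[526.4 355.9  90.1  20.7] loss [0.014]
tilt 30 off x,y,z mm [ 0.2  0.9 -1.9]
```

The scraper is back at its start pose within about 1 mm, tilted 30°, with the same fit quality as at the start. The arm is clear of everything, so I hand in.

```bash
python3 -c "
from plant import *
print(job_done(),state()['time'])"
```

```text
the job is handed in; nothing more can be done
the job is handed in; nothing more can be done
```

The job is handed in, with no verdict shown: bail out at its stop, all three tiles in the tray (two standing on edge, not flat), scraper back in its rest within about 1 mm, and bottle, jar and carton untouched, at about 24 s of the 61 s allowed.

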